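Test the grain feeder's mushroom stop

TASK

Do the daily test of the stop on the grain feeder's control box: with a fingertip, press the mushroom button in until it latches and stays down by itself, then push the end of its raised rib round clockwise (seen from above) until the latch lets go and the button comes back up, and leave it up. Do not grip the button or force it, do not press the flat start button beside it, and leave everything else on the bench where it is.

Things in the scene. Friction and masses are not known exactly. Their poses are not given: they have to be found in the camera images.
- station: Grey control box bolted to the bench, 130 (its x) x 220 (its y) x 65 mm tall; origin at the centre of its underside, z up. On its top, 50 mm to its +y side, the mushroom stop (vertical axis); 65 mm to its -y side, the flat round start button.
- stop_top (a point): Centre of the top face of the mushroom's rib, on the button's axis; moves down and turns with it, z up. Black plastic: cap 62 mm across, 12 mm thick, and on it, right across, an upright straight-sided rib 60 mm long (this point's y), 12 mm wide (its x), standing 22 mm above the cap. Press here. Button up: this point is 117 mm above the bench, the cap's top 95 mm; latched: 8.5 mm lower.
- stop_press (a joint): How far the mushroom is pressed down, m: 0 up, hard stop at 0.015. A spring pushes it up with 3 N at the top, growing to 9 N at the stop. Past about 0.011 it clicks in; let go, it rises to about 0.008 and stays latched there.
- stop_twist (a joint): Turn of the mushroom about its vertical axis, rad, positive clockwise seen from above: 0 at rest (rib along the box's y), stop at 1.05 (60 degrees). A light spring turns it back to 0 (0.05 to 0.16 N m, a few newtons at the rib's end). When it is latched down, turning it past about 0.6 frees the latch and it springs up; it then turns back by itself when let go.
- start (a joint): Travel of the flat round start button (28 mm across, top 86 mm above the bench), m: 0 up, 0.005 pressed. Not to be pressed.
- weight: Brass weight, 42 mm across, 66 mm tall, loose; origin at its underside. A bystander.
- tin: Plain closed steel sample tin, 60 mm across, 75 mm tall, loose; origin at its underside. A bystander.
- brush: Hand brush lying flat on the bench, loose; origin at its underside (rests along its x). A bystander.
- jug: Grey plastic measuring jug with a handle, 90 mm across, 110 mm tall, loose; origin at its underside. A bystander.
- jar: Amber glass jar, 72 mm across, 120 mm tall, loose; origin at its underside. A bystander.
- tray: Shallow aluminium sample tray, 120 x 160 x 30 mm, loose; origin at its underside. A bystander.
- sieve: Steel sieve ring, 100 mm across, 35 mm tall, loose; origin at its underside. A bystander.

How it is judged (in metres and radians):
On the way, in this order (a step that is already met when the one before it is completed fails the run):
1. the mushroom is down and stays latched with nothing pressing it (value of joint stop_press between 0.006 and 0.0105 m and value of joint stop_twist below 0.2 rad and contact force between the fingers and station below 0.5 N), for 0.2 s.
2. the latched mushroom is turned clockwise by its rib (value of joint stop_twist above 0.45 rad and value of joint stop_press above 0.005 m), for 0.02 s.
At the end, for the whole second after the job is handed in: The mushroom is fully up again (within 2 mm) and turned back to rest (within 0.12 rad), and every loose thing stands within 20 mm of where it was, at rest (value of joint stop_press below 0.002 m and value of joint stop_twist below 0.12 rad and distance of each of weight, tin, brush, jug, jar, tray, sieve from where it was at the start of the episode below 0.02 m and linear speed of each of weight, tin, brush, jug, jar, tray, sieve below 0.02 m/s); the robot touches nothing.
It fails at once if the control box or its button is gripped or forced (over 35 N of finger contact) (contact force between the fingers and station above 35 N).
It fails at once if the start button is pressed (over 2.5 mm) (value of joint start above 0.0025 m).
It fails at once if a bystander is lifted, carried or knocked away (moved over 30 mm) (distance of any of weight, tin, brush, jug, jar, tray, sieve from where it was at the start of the episode above 0.03 m).
It also fails if it takes over 42 s, if anything falls off the work surface, if the arm or the gripper's body presses on something with over 40 N, if the wrist force passes 120 N, or if a joint passes its speed limit or range.

ROBOT

A 6-joint arm with a two-finger parallel gripper is mounted at the origin on the work surface. World frame = base frame: x ahead of the robot, y to its left, z up, the work surface at z = 0. Lengths are in mm, angles in rad, forces in N, time in s.
With the tool pointing down it reaches from about 350 to 725 mm from the base axis. Payload 4.3 kg.
Tool frame: the origin (TCP) lies on the centre line of the jaws, within the pads' length; the fingertips stand 11 mm ahead of it and the grasp point (between the pads) lies 8 mm behind it; z points along the fingers, y is the direction in which the jaws open and shut (so a half turn about z gives the same grasp; the last joint's range is limited). The gripper opens to 85 mm and grips with 20 to 120 N. Pads are 22 mm wide; open, the fingers measure 114 mm over their backs; the gripper's body (76 mm by 85 mm) begins 54 mm behind the grasp point. The pads swing forward as they close: fully open they stand 13 mm farther back than shut.
Start: joints at [-1.406, 0.377, 0.081, 1.274, 0, 1.46], TCP at [156.038, -553.46, 242.329] pointing down, gripper open.
Joint ranges: [-2.72, 2.72], [-0.84, 1.66], [-1.02, 1.22], [-1.77, 2.12], [-1.37, 1.28], [-3.14, 3.14]. Speed limits (rad/s): [2.57, 2.57, 3.14, 3.14, 3.14, 3.14].

INTERFACE

Orientations are given as a unit quaternion [x, y, z, w].
In Python, from plant import * gives the robot as it stands. Calls block until the motion is done:
- reach(position, orientation): joint-space move of the TCP to a pose.
- move_linear(position, speed=150, frame=None): straight line of the TCP; frame=None keeps the orientation; speed is the mean speed in mm/s.
- move_joints(angles): joint-space move.
- command_gripper(opening, squeeze=None): finger opening in mm; squeeze is the grip in N (None keeps the last); returns when the fingers have stopped.
- pause(seconds).
- ik(position, orientation): joint angles nearest the present ones, or None.
- get_obs(): the state.
- get_image(name): name is "scene" or "top"; returns (picture, depth): 480x640x3 uint8, blue, green, red; 480x640 float32, mm along the optical axis (not along the pixel's ray), 0 where there is no reading.
- calibration(name): a dict with "K" (3x3 intrinsics, pixels), "xyz" and "attitude" of the camera in the world. Camera axes: x right, y up, looking along -z (the intrinsics and any distortion apply to the point x, -y, -z); pixel columns grow to the right and rows downward; lengths in mm; the calibration is good to about 2 mm. A picture is of the moment at which its call begins. calibration takes no time and is no camera call.
A pose or a line that the arm cannot do raises IKError and nothing moves.
- close_job(): hands the job in, once; it reports no verdict.
The state is a dict: "time_s": time; "joint_positions": joint angles; "dq": joint speeds; "joint_torque": joint torques, N m; "tool_pos": TCP position; "orientation": TCP orientation; "force": force on the tool from outside, world axes, zero at the start; "moment": the same for the moment, N m; "grip_width": finger opening in mm.
Only numpy, scipy, OpenCV 4.12 (cv2) and the standard library are available. Lean on these libraries where they do the work, as an engineer would, in place of code of your own. Each camera call takes 0.05 s, during which the arm holds its last target. There are 200 camera calls.

## Working session

There is one attempt and no reset: what is moved stays moved. The work goes in short steps, each a Python script; the robot and the scene stay as the last script left them, time stands still between calls to the robot, and variables do not carry over. Pictures are saved under pics/ and viewed, about 8 in all and at most 12, crops included, and the job is handed in when it is done.

```bash
mkdir -p pics; ls; cat > h.py <<'E'
from plant import *
import numpy as np, cv2
from scipy.spatial.transform import Rotation as R
def cloud(name):
    im,d=get_image(name); c=calibration(name); K=np.array(c["K"])
    v,u=np.mgrid[:480,:640]
    P=np.stack([(u-K[0,2])/K[0,0]*d,-(v-K[1,2])/K[1,1]*d,-d],-1)
    a=np.array(c["attitude"],float)
    Rm=R.from_quat(a).as_matrix() if a.size==4 else a.reshape(3,3)
    W=P@Rm.T+np.array(c["xyz"]); W[d==0]=np.nan
    return im,W
E
python3 - <<'E'
from h import *
print(calibration("top"),calibration("scene"))
o=get_obs();print(o["time_s"],o["tool_pos"],o["orientation"],o["force"])
for n in("top","scene"):
    im,W=cloud(n); cv2.imwrite(f"pics/{n}0.png",im); np.save(f"{n}0.npy",W)
E
```

```text
pics
{'K': array([[541.33459031,   0.        , 320.32242821],
       [  0.        , 541.33459031, 248.24940448],
       [  0.        ,   0.        ,   1.        ]]), 'xyz': array([ 3.30009973e+02, -1.10934969e+00,  1.71115275e+03]), 'attitude': array([ 0.03226074, -0.03797565, -0.69636367,  0.71595722])} {'K': array([[587.99923759,   0.        , 315.71112717],
       [  0.        , 587.99923759, 246.29629729],
       [  0.        ,   0.        ,   1.        ]]), 'xyz': array([1332.41339578, -274.26408945, 1162.50304593]), 'attitude': array([0.27413805, 0.19432612, 0.5466525 , 0.76697896])}
0.0 [ 155.92891242 -552.80136905  241.3660009 ] [ 9.90572953e-01  1.36982446e-01 -4.66011964e-05 -1.01615937e-03] [-0.47130781  1.19824013  0.03413115]
```

View pics/top0.png

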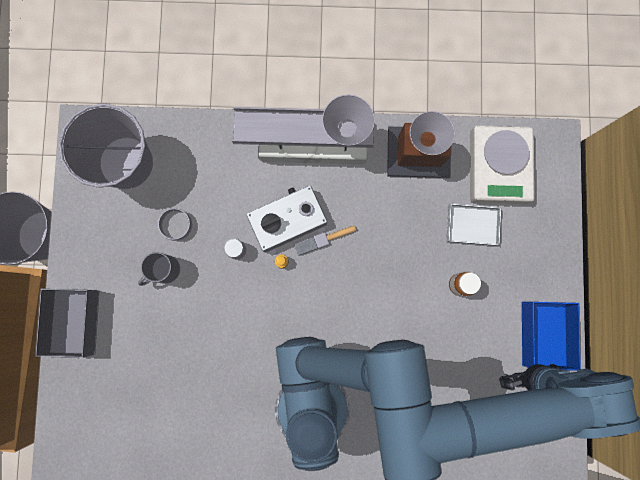

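View pics/scene0.png

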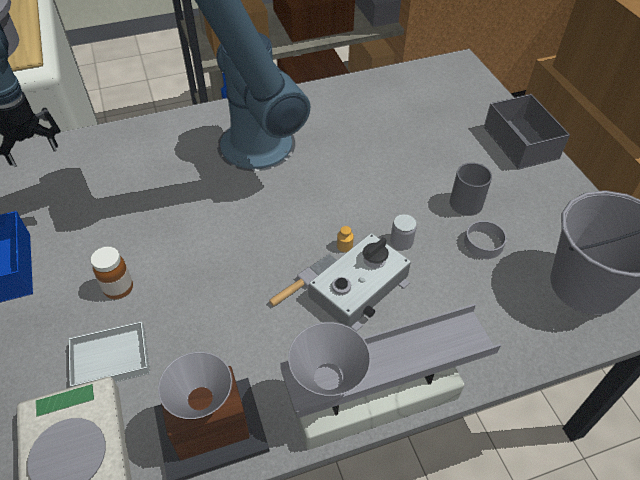

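The top view shows the box at about (287,218), the mushroom at (271,223), the start button at (306,209), the tin at (234,248), the weight at (281,262) and the brush at (325,241). Next I'll measure them from depth.

```bash
cat > m.py <<'E'
from h import *
def measure(n,W,c0=None):
    X,Y,Z=W[...,0],W[...,1],W[...,2]
    box={"top":(235,180,340,275),"scene":(295,205,420,330)}[n]
    m=np.zeros(X.shape,bool); m[box[1]:box[3],box[0]:box[2]]=1
    t=m&(abs(Z-65)<7)
    r=cv2.minAreaRect(W[t][:,:2].astype(np.float32)); print(n,"box",r,np.median(Z[t]),t.sum())
    for lo,hi in((103,125),(90,100),(80,90)):
        s=m&(Z>lo)&(Z<hi)
        if s.sum()>4:
            q=W[s]; print(lo,hi,s.sum(),q.mean(0).round(1),np.median(q,0).round(1))
            rr=cv2.minAreaRect(q[:,:2].astype(np.float32)); print("  rect",rr)
            if lo==103:
                e,v=np.linalg.eigh(np.cov(q[:,:2].T)); print("  axis",np.degrees(np.arctan2(*v[::-1,1])),np.sqrt(e))
    return
if __name__=="__main__":
    for n in("top","scene"): measure(n,np.load(n+"0.npy"))
    W=np.load("top0.npy")
    for n,(u,v) in dict(mush=(271,223),start=(306,209),tin=(234,248),weight=(281,262),brush=(345,233),bench=(200,330),c1=(250,215),c2=(311,188),c3=(326,221),c4=(264,248)).items(): print(n,W[v,u].round(1))
    for n in("top","scene"):
        im=cv2.imread(f"pics/{n}0.png"); b=(235,175,345,275) if n=="top" else (290,200,420,330)
        cv2.imwrite(f"pics/{n}0c.png",cv2.resize(im[b[1]:b[3],b[0]:b[2]],None,fx=4.5,fy=4.5,interpolation=cv2.INTER_CUBIC))
E
python3 m.py
```

```text
top box ((540.6122436523438, 116.97779846191406), (190.80804443359375, 297.52960205078125), 25.861068725585938) 64.28750604279253 2359
103 125 95 [563.5 139.8 116.5] [563.  140.2 118.1]
  rect ((567.0419311523438, 142.0838623046875), (25.241491317749023, 58.10445785522461), 32.144474029541016)
  axis 117.0862277958841 [ 4.67678358 16.60279012]
90 100 178 [564.4 137.3  94.7] [562.8 139.2  94.5]
  rect ((575.467041015625, 96.86975860595703), (58.46044921875, 145.19395446777344), 14.808760643005371)
80 90 90 [590.8  76.   85. ] [607.5  42.5  85.2]
  rect ((564.26025390625, 139.71002197265625), (58.151954650878906, 267.0426940917969), 31.942655563354492)
scene box ((540.2394409179688, 126.4741439819336), (193.12498474121094, 323.8360290527344), 26.395671844482422) 63.58260126665368 3647
103 125 172 [578.6 136.5 115. ] [571.8 135.7 116.6]
  rect ((676.9021606445312, 124.24143981933594), (52.06201934814453, 253.77325439453125), 82.7209243774414)
  axis 174.53356069867237 [15.50717755 43.87130697]
90 100 251 [574.7 137.3  94.9] [578.6 137.6  94.9]
  rect ((596.5528564453125, 102.66433715820312), (59.2107048034668, 143.6223907470703), 37.84996795654297)
80 90 139 [609.1  58.4  84.8] [614.9  38.6  84.8]
  rect ((566.9807739257812, 139.52883911132812), (59.227664947509766, 261.1490173339844), 17.848804473876953)
mush [561.1 137.1 112. ]
start [611.5  34.8  81.6]
tin [486.6 249.5  75.9]
weight [448.8 106.4  65.5]
brush [549.8 -89.1  15.6]
bench [233.5 356.9  -4. ]
c1 [591.1 206.7  63.2]
c2 [681.5  21.8  60.1]
c3 [578.9 -27.3  64.7]
c4 [490.3 159.8  64.1]
```

View pics/top0c.png

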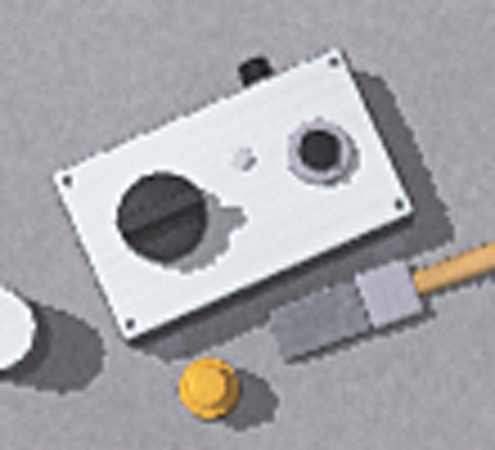

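The mushroom is at about (564,138) with its rib at roughly 115°. It looks clear of everything else. I'll refine its position, move above it with the jaws shut, and zero the force reading there.

```bash
cat > m2.py <<'E'
from h import *
cs=[]
for n in("top","scene"):
    W=np.load(n+"0.npy"); Z=W[...,2]
    near=np.hypot(W[...,0]-564,W[...,1]-138)<55
    q=W[near&(Z>88)&(Z<122)][:,:2].astype(np.float32)
    c,r=cv2.minEnclosingCircle(q); print(n,"cap",c,r,len(q))
    q=W[near&(Z>111)&(Z<122)][:,:2].astype(np.float32)
    print("  rib",q.mean(0),len(q),cv2.minAreaRect(q))
    t=np.hypot(W[...,0]-610,W[...,1]-37)<30
    q=W[t&(Z>82)&(Z<90)]; print("  start",q.mean(0),len(q))
W=np.load("top0.npy");Z=W[...,2]
im=cv2.imread("pics/top0.png"); m=(im.min(2)>185); m[:175]=0;m[275:]=0;m[:,:246]=0;m[:,345:]=0
t=m&(abs(Z-65)<6)
k,l,s,ce=cv2.connectedComponentsWithStats(t.astype(np.uint8)); i=1+s[1:,4].argmax()
print(cv2.minAreaRect(W[l==i][:,:2].astype(np.float32)),s[i])
E
python3 m2.py
```

```text
top cap (564.4454345703125, 139.62188720703125) 30.1696834564209 290
  rib [563.55597 139.91542] 69 ((563.5662231445312, 139.87393188476562), (11.285881042480469, 58.38215255737305), 25.936744689941406)
  start [613.62663812  37.08168372  85.43149379] 47
scene cap (568.1347045898438, 138.61387634277344) 30.867807388305664 448
  rib [569.5066  137.14207] 124 ((567.255126953125, 138.29576110839844), (15.433549880981445, 58.566532135009766), 24.933204650878906)
  start [618.33110479  35.78974169  84.83641525] 84
((587.132080078125, 95.33633422851562), (124.23599243164062, 213.98907470703125), 25.80565643310547) [ 247  186   79   64 1839]
```

Everything agrees: cap diameter, rib 11×58 mm, box 124×214 mm, start button 115 mm away. I'm using centre (565.5, 139.3) and angle 25.7°.

```bash
cat >> h.py <<'E'
A=np.radians(25.7); C=np.array([565.5,139.3]); EX=np.array([np.cos(A),np.sin(A)]); EY=np.array([-np.sin(A),np.cos(A)])
Q=(R.from_euler("z",A)*R.from_euler("x",np.pi)).as_quat()
def P(bx,by,z): return [*(C+bx*EX+by*EY),z]
def F(n=5):
    f=[]
    for _ in range(n): f.append(get_obs()["force"]); pause(.01)
    return np.mean(f,0)
E
python3 - <<'E'
from h import *
print(Q,ik(P(0,0,190),Q),ik(P(0,0,100),Q))
command_gripper(0,20)
reach(P(0,0,190),Q)
move_linear(P(0,0,140),120)
pause(.2); o=get_obs(); print(o["time_s"],o["tool_pos"],o["joint_positions"],o["grip_width"],[F().round(2) for _ in range(3)],P(0,0,140))
im,W=cloud("scene"); cv2.imwrite("pics/s1.png",cv2.resize(im[150:330,270:450],None,fx=3.3,fy=3.3,interpolation=cv2.INTER_CUBIC))
E
```

```text
[9.74955645e-01 2.22399391e-01 1.36180351e-17 5.96988155e-17] [ 0.13261969  0.41048611 -0.00537204  1.15493818  0.          2.82566273] [ 0.13261969  0.46990714 -0.15610841  0.94478078  0.          2.82566273]
4.475 [566.34721045 139.36646446 141.11596673] [ 1.32540330e-01  4.38272368e-01 -9.29483885e-02  1.03749062e+00
 -4.37520596e-07  2.82564826e+00] 0.031141597353082306 [array([-0.06,  0.16, -0.39]), array([-0.25, -0.26,  0.14]), array([-0.35,  0.16,  0.23])] [np.float64(565.5), np.float64(139.3), 140]
```

View pics/s1.png

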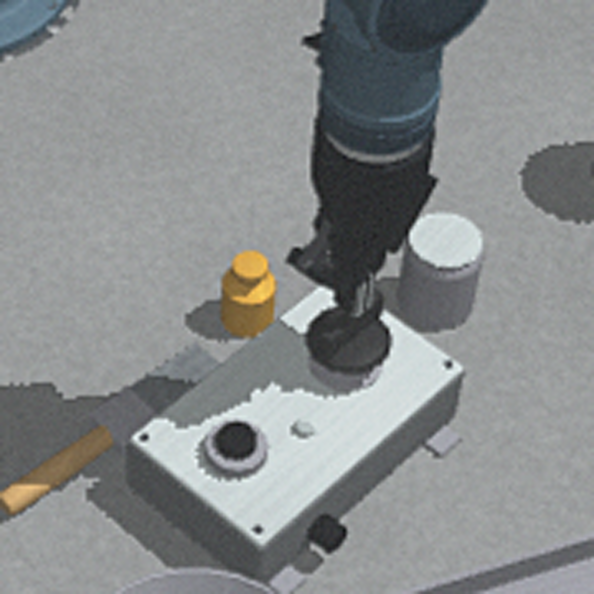

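The shut fingertip is just above the rib at crop pixel (360,300). Now I'll press in 1 mm steps under force watch.

```bash
python3 - <<'E'
from h import *
f0=F(20); z=131; zc=None; log=[]
move_linear(P(0,0,z),60)
while True:
    pause(.05); f=(F(6)-f0)[2]; log.append((z,round(f,1)))
    if zc is None and f>1.8: zc=z
    if f>13 or (zc and z<=zc-12.5) or (zc is None and z<118): break
    z-=1; move_linear(P(0,0,z),30)
print(log,zc,get_obs()["tool_pos"])
move_linear(P(0,0,z+25),80); pause(.35)
print(F(10)-f0,get_obs()["time_s"])
im,W=cloud("top"); np.save("top1.npy",W)
im2,W2=cloud("scene"); np.save("scene1.npy",W2)
for w in(W,W2):
    near=np.hypot(w[...,0]-565,w[...,1]-139)<30; Z=w[...,2]
    for a,b in((80,100),(103,122)):
        s=Z[near&(Z>a)&(Z<b)]; print(a,b,len(s),np.percentile(s,[10,50,90]) if len(s) else "")
E
```

```text
[(131, np.float64(1.2)), (130, np.float64(3.8)), (129, np.float64(4.6)), (128, np.float64(4.3)), (127, np.float64(4.7)), (126, np.float64(4.5)), (125, np.float64(5.0)), (124, np.float64(4.7)), (123, np.float64(5.4)), (122, np.float64(5.7)), (121, np.float64(5.8)), (120, np.float64(6.6)), (119, np.float64(6.6)), (118, np.float64(7.7)), (117, np.float64(7.6))] 130 [565.65858493 139.31455276 117.52665947]
[-0.095216    0.27965282  0.04343715] 11.0167
80 100 31 [83.29177551 87.49294272 92.75645641]
103 122 2 [110.22794389 112.41628799 114.60463209]
80 100 281 [83.7861174  87.74876139 94.62659156]
103 122 107 [104.62337648 109.20214727 112.10401102]
```

The button is latched: the cap top reads 87.5 mm, down from 95, and the tool force is about zero. Next I'll push the rib's +y end towards box +x, with the tip about 99 mm up so the rising cap clears it.

```bash
python3 - <<'E'
from h import *
f0=F(10); z=112.5
move_linear(P(-28,32,142),120); move_linear(P(-28,32,z),80)
pause(.1); print("down",(F(8)-f0).round(1))
b=-22; move_linear(P(b,32,z),50); log=[];xc=None
while True:
    pause(.03); f=F(5)-f0; fx=-f[:2]@EX; log.append((b,round(fx,1),round(f[2],1)))
    if xc is None and fx>1.5: xc=b
    if fx>15 or (xc is not None and b>=xc+18) or b>8: break
    b+=1.5; move_linear(P(b,32,z),30)
print(*log,xc,get_obs()["time_s"])
im,W=cloud("scene"); cv2.imwrite("pics/s2.png",cv2.resize(im[180:310,310:440],None,fx=4,fy=4,interpolation=cv2.INTER_CUBIC))
w=W;near=np.hypot(w[...,0]-565,w[...,1]-139)<30; Z=w[...,2]; s=Z[near&(Z>80)&(Z<100)]; print(len(s),np.percentile(s,[10,50,90]))
E
```

```text
down [-0.  -0.3  0.2]
(-22, np.float64(0.5), np.float64(-0.3)) (-20.5, np.float64(0.1), np.float64(0.3)) (-19.0, np.float64(0.4), np.float64(-0.3)) (-17.5, np.float64(0.2), np.float64(0.1)) (-16.0, np.float64(2.5), np.float64(1.1)) (-14.5, np.float64(3.0), np.float64(1.2)) (-13.0, np.float64(2.6), np.float64(1.0)) (-11.5, np.float64(2.9), np.float64(1.2)) (-10.0, np.float64(3.0), np.float64(1.4)) (-8.5, np.float64(2.8), np.float64(0.9)) (-7.0, np.float64(3.3), np.float64(1.5)) (-5.5, np.float64(3.2), np.float64(2.3)) (-4.0, np.float64(3.8), np.float64(3.2)) (-2.5, np.float64(5.2), np.float64(3.1)) (-1.0, np.float64(6.2), np.float64(2.9)) (0.5, np.float64(6.8), np.float64(3.0)) (2.0, np.float64(6.7), np.float64(2.6)) -16.0 17.9333
223 [88.20124621 92.67144398 97.07279146]
```

View pics/s2.png

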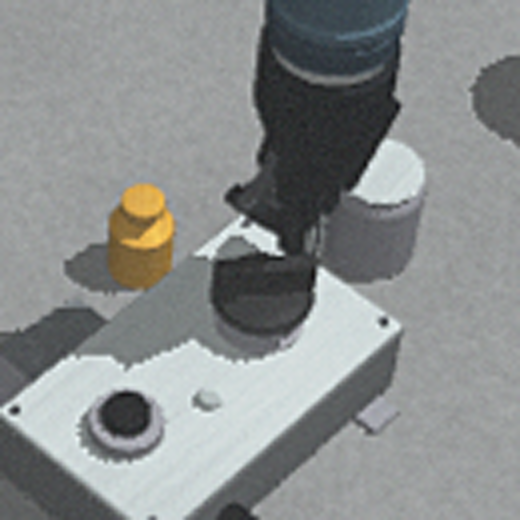

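The rib has turned about 45° (crop pixel 260,280). The cap is at about 93 mm, so it has released and is held slightly low by friction or the fingertip. I'll lift a little, back off and look.

```bash
python3 - <<'E'
from h import *
move_linear(P(2,32,118),40); move_linear(P(-28,32,118),60); move_linear(P(-28,32,160),120)
reach(P(-60,60,260),Q)
pause(.3); print(F(8),get_obs()["time_s"])
for n in("top","scene"):
    im,w=cloud(n); near=np.hypot(w[...,0]-565,w[...,1]-139)<30; Z=w[...,2]
    for a,b in((80,100),(103,122)):
        s=w[near&(Z>a)&(Z<b)]
        if len(s)>5: print(n,a,b,len(s),np.percentile(s[:,2],[10,50,90]).round(1),cv2.minAreaRect(s[s[:,2]>np.median(s[:,2])-4][:,:2].astype(np.float32)))
    cv2.imwrite(f"pics/{n}3.png",im)
im=cv2.imread("pics/scene3.png"); cv2.imwrite("pics/s3.png",cv2.resize(im[150:330,270:450],None,fx=3.3,fy=3.3,interpolation=cv2.INTER_CUBIC))
E
```

```text
[ 0.02802625 -0.05108412 -0.17875429] 20.2917
top 80 100 146 [90.1 94.9 98.2] ((565.3765869140625, 138.72781372070312), (52.38385772705078, 54.67021179199219), 1.1468175649642944)
top 103 122 82 [107.4 116.9 120.6] ((564.0082397460938, 139.45159912109375), (12.165573120117188, 57.238800048828125), 25.599393844604492)
scene 80 100 254 [90.4 94.6 98. ] ((568.1251220703125, 136.6765899658203), (57.50577163696289, 50.6517448425293), 43.059932708740234)
scene 103 122 152 [106.1 116.1 119.9] ((567.020263671875, 140.00250244140625), (13.974838256835938, 58.60540008544922), 26.332483291625977)
```

View pics/s3.png

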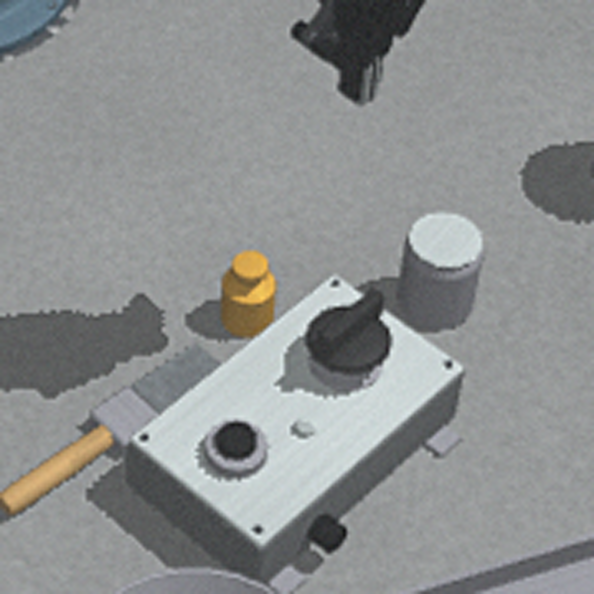

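The button is back up (cap 94.9 mm, rib top 116.9 mm) with its rib at 25.6°, its rest angle. The weight, tin and brush are where they were, and the arm is clear.

```bash
python3 -c "
from plant import *
close_job()"
```

```text
the job is handed in; nothing more can be done
```

I did the stop test and handed the job in after about 20 s of robot time. The hand-in gives no verdict, so what follows is my own measurements.

- **Press:** I pushed the mushroom down about 13 mm with the shut fingertips, with at most about 8 N on the tool. After I lifted off, it stayed latched: the cap top read about 87.5 mm, down from 95 mm, and the tool force was near zero.
- **Release:** I pushed the rib's +y end clockwise, with at most about 7 N sideways and about 3 N upward. By eye the rib turned about 45°. While the finger was still pressing, the cap had only risen to about 93 mm, which I put down to friction. It came up the rest of the way once I backed off.
- **Last checks:** Before hand-in the cap top was at 94.9 mm and the rib top at 116.9 mm. The rib was at 25.6°, against 25.7° at rest, and the arm was clear with no force on it.
- **Start button and loose things:** I never went near the start button. In the last picture the weight, tin and brush look unmoved. I did not re-measure the jug, jar, tray and sieve, but the arm did not work near them.

The two cameras disagreed by about 3–4 mm in x on the button's position, which did not matter for this job. No check failed.

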